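# Put the screwdrivers away in the pop-up case

### The arm

A 6-joint arm with a two-finger parallel gripper is mounted at the origin on a cart in front of the work surface, level with it; the furniture and walls round the work are solid. World frame = base frame: x ahead of the robot, y to its left, z up, the work surface at z = 0. Lengths are in mm, angles in rad, forces in N, time in s.
With the tool pointing down it reaches from about 350 to 975 mm from the base axis. Payload 7.1 kg.
Tool frame: the origin (TCP) lies between the finger pads; the fingertips stand 14 mm ahead of it and the grasp point (between the pads) lies 5 mm behind it; z points along the fingers, y is the line along which they close (so a half turn about z gives the same grasp; the last joint's range is limited). The gripper opens to 88 mm and grips with 3 to 60 N. Pads are 20 mm wide; open, the fingers measure 115 mm over their backs; the gripper's body (75 mm by 178 mm) begins 61 mm behind the grasp point.
Start: joints at [-1.136, 0.423, 1.63, -0, 1.089, -0.019], TCP at [274.004, -561.717, 236.675] pointing down, gripper open.
Joint ranges: [-3, 3], [-0.9, 2.11], [0.09, 2.58], [-1.31, 4.45], [0.11, 2.69], [-2.54, 2.54]. Speed limits (rad/s): [2.39, 2.39, 3.01, 3.14, 3.14, 3.14].

### API

Orientations are given as a rotation vector (axis times angle).
In Python, from workcell import ctrl gives the robot as it stands. The module is installed in compiled form; this text tells all that it offers.
- The arm moves only by the tool servo_tool, never from a script. Its argument "plan" is a list of rows, each a list of 3 entries, a list of its own where there are three numbers: the closure, from 0 (fully open) to 1 (shut), then the shift along the world's x, y, z in mm, then the turn about the world's z in degrees. In form: [[hand, [x, y, z], yaw], ...]. A call has 1 to 10 rows; each row is the pose to reach, as a shift and turn from the pose commanded when the call began; what a row does not reach only later rows make up. A row lasts 1/12 s, in which the tool goes at most 41.7 mm and 7.16 degrees, less where a joint would pass 70% of its speed; a pose out of reach is approached as far as the arm can. A call with a gripper value outside its range is refused whole. The fingers move at their own pace and stop on an object; the grip force is fixed at half the most. Time passes only in rows, so rows that repeat a pose let the fingers close. It gives the time, the measured TCP pose, the force, the opening and the grip force at its end, in the units of the state.
- ctrl.get_obs(): the state, without advancing time (a new reading comes with each control period).
- ctrl.get_image(name): name is "side" or "top" or "wrist"; returns the picture (480x640x3 uint8, blue, green, red); there is no depth.
- ctrl.camera_info(name): a dict with "fovy" (degrees; the focal length in pixels is half the picture's height over the tangent of half this angle, whatever the lens; pixels are square), "cx", "cy" (the principal point, pixels), "k1" (the pictures are not rectified: a ray, as slopes to the right and down, at radius r is drawn at 1 + k1 r^2 times it, then the intrinsics apply), "rvec" (rotation vector, rad) and "tvec" (3), from world to camera coordinates, as OpenCV has them; the wrist camera has in their place "T_tool_cam" (4x4, takes a point from camera to tool coordinates, whose origin is the TCP and whose axes are the flange's). Camera axes: x right, y down, z forward; pixel columns grow to the right and rows downward; lengths in mm; the calibration is good to about 2 mm. A picture is of the moment at which its call begins: read the wrist's pose just before it. camera_info takes no time and is no camera call.
- ctrl.close_job(): hands the job in; it is judged then, once.
The state is a dict: "t": time; "qpos": joint angles; "qvel": joint speeds; "joint_torque": joint torques, N m; "ee_pos": TCP position; "orientation": TCP orientation; "ft_force": force on the tool from outside, world axes, zero at the start; "moment": the same for the moment, N m; "width": finger opening in mm; "grasp_force": force on a finger pad.
Only numpy, scipy, OpenCV 4.12 (cv2) and the standard library are available. Lean on these libraries where they do the work, as an engineer would, in place of code of your own. Each camera call takes 0.05 s, during which the arm holds its last target. There are 200 camera calls.

### The job

Put all the loose black screwdrivers back in their case. First take whatever is lying on the case's lid off and set it down on the bench beside the case, then press the red button so that the lid pops up, catch the lid and guide it right back until it stands steadily by itself, and lay each screwdriver flat in a bay of its own, handle to the front. Finally ease the lid down and press it until it latches; don't fling or slam the lid, and don't knock over the mug or the green-labelled glue bottle beside it.

Things in the scene. Friction and masses are not known exactly. Their poses are not given: they have to be found in the camera images.
- driver_case: screwdriver case, 155 x 250 x 44 mm shut, charcoal base, dark teal lid, fixed to the bench; origin: centre of its underside. x points from the front (red button, robot side) to the hinge at the back, y along its width, z up. Walls 4 mm thick, rim 30 mm above the bench; inside a grey tray, floor 4 mm above the bench, with four bays side by side, each running front to back
- case_lid (a joint): lid angle about the hinge, rad: 0 shut; 0.72 where two spring pins leave it after it pops up; 1.35 fully back on its stop, just short of upright, where its stiff hinge holds it (from 1.2 on). Let go between 0.72 and 1.2 it sinks back on to the pins. To shut it, press the front edge down: it snaps past the latch at 6 to 14 N and stays under 0.01; unlatched it springs up again
- release_button (a joint): turn of the red release button (a rocker latch at the middle of the case's front), rad: 0 at rest; pressed 5 to 6 mm down at button_top (0.2 rad, 5 to 6 N) its hook lets go of the lid; stop at 0.28 (7.5 mm). Springs back when let go
- button_top (a point): centre of the top of the red button pad, where to press down; the pad is 36 mm (case x) by 44 mm (case y), its top 28 mm above the bench at rest, 110 mm in front of the case's middle, 32 mm in front of the lid's edge. The latch hook between pad and lid rises to 49 mm above the bench
- case_hinge (a point): middle of the lid's hinge line, 30 mm above the bench, 79.5 mm behind the case's middle; the line runs along the case's y, and a positive turn of case_lid about it lifts the front edge. A wall shelf hangs over the back of the bench, from x = 0.64 on, its underside 585 mm above the bench: keep the wrist clear of it
- lid_front (a point): middle of the lower front edge of the lid, 157 mm from the hinge line; moves with the lid. The edge runs 125 mm to either side along case y; the latch takes the middle 45 mm. The lid weighs 0.12 kg: a 4 mm plate with a turned-down rim, 14 mm deep in all, its outer face 14 mm above the hinge line when shut
- bay_1 (a point): middle of the first bay's floor, 84 mm from the case's middle towards -y. The front 99 mm of a bay (case x -74 to +25 mm) is 40 mm wide, for the handle, between ridges 7 mm above the floor; the back 48 mm (+26 to +74) is a channel 20 mm wide for the shank, between blocks 20 mm above the floor: a screwdriver lies flat only with its handle to the front (case -x), its middle over this point
- bay_2 (a point): middle of the floor of the second bay, 28 mm towards -y, as bay_1
- bay_3 (a point): middle of the floor of the third bay, 28 mm towards +y, as bay_1
- bay_4 (a point): middle of the floor of the fourth bay, 84 mm towards +y, as bay_1
- sanding_block: brown cork sanding block, 62 x 107 x 29 mm (x, y, z), 0.12 kg, lying flat on the case lid; origin: centre of its underside. May be absent. The bench to the right of the case (x 0.40 to 0.62, y -0.40 to 0) is free to set things on but for the screwdrivers lying there
- offcut: maple offcut, 45 x 100 x 19 mm (x, y, z), 0.06 kg, lying flat on the case lid; origin: centre of its underside. May be absent
- mug: white spotted mug, 82 mm across, 91 mm high, at the back of the bench; a bystander; origin: centre of its underside, z its axis
- glue_bottle: white glue bottle with a green label, leftmost of the three glue bottles at the back, 48 x 72 x 206 mm; a bystander; origin: centre of its underside, z its axis
- driver_1: stubby screwdriver, black handle, 127 mm long, 0.08 kg, lying on the bench; origin: under the middle of its length; its y axis points to the handle's end. May be absent
- driver_1_mid (a point): point on the long axis of driver_1, half way along, 13.5 mm above the surface it lies on; axes as the body's: y points to the handle's end. Handle 28 mm wide, 27 mm high, from y = -12 to +64 mm; shank 6 mm thick, to y = -64 mm. Grip it across the handle, about y = +26 mm. May be absent
- driver_2: stubby screwdriver, black handle, 127 mm long, 0.08 kg, lying on the bench; origin: under the middle of its length; its y axis points to the handle's end. May be absent
- driver_2_mid (a point): point on the long axis of driver_2, half way along, 13.5 mm above the surface it lies on; axes as the body's: y points to the handle's end. Handle 28 mm wide, 27 mm high, from y = -12 to +64 mm; shank 6 mm thick, to y = -64 mm. Grip it across the handle, about y = +26 mm. May be absent
- driver_3: stubby screwdriver, black handle, 127 mm long, 0.08 kg, lying on the bench; origin: under the middle of its length; its y axis points to the handle's end. May be absent
- driver_3_mid (a point): point on the long axis of driver_3, half way along, 13.5 mm above the surface it lies on; axes as the body's: y points to the handle's end. Handle 28 mm wide, 27 mm high, from y = -12 to +64 mm; shank 6 mm thick, to y = -64 mm. Grip it across the handle, about y = +26 mm. May be absent
- driver_4: stubby screwdriver, black handle, 127 mm long, 0.08 kg, lying on the bench; origin: under the middle of its length; its y axis points to the handle's end. May be absent
- driver_4_mid (a point): point on the long axis of driver_4, half way along, 13.5 mm above the surface it lies on; axes as the body's: y points to the handle's end. Handle 28 mm wide, 27 mm high, from y = -12 to +64 mm; shank 6 mm thick, to y = -64 mm. Grip it across the handle, about y = +26 mm. May be absent

How it is judged (in metres and radians):
On the way, in this order (a step that is already met when the one before it is completed fails the run):
1. what lay on the case lid lies on the bench, clear of the case and at rest (height (world z) of each of sanding_block, offcut below 0.036 m and contact force between each of sanding_block, offcut and driver_case below 0.05 N and linear speed of each of sanding_block, offcut below 0.05 m/s), for 0.2 s.
2. the button has been pressed and the lid has popped up (value of joint case_lid above 0.3 rad), for 0.1 s.
3. the lid has been guided fully back and stands still there (value of joint case_lid above 1.25 rad and velocity of joint case_lid between -0.1 and 0.1 rad/s), for 0.5 s.
At the end, for the whole second after the job is handed in: each screwdriver lies flat on the floor of a bay (its axis under 22.5 mm above the bench, its middle within 30 mm of the bay's), lid shut and latched (under 0.02 rad by itself), sanding block and offcut at rest on the bench, not touching the case, mug and glue bottle upright within 0.3 rad (all of step 1 and z of driver_1_mid in the frame of driver_case between 0.012 and 0.0225 m and x of driver_1_mid in the frame of driver_case between -0.03 and 0.03 m and y of driver_1_mid in the frame of driver_case between -0.11 and 0.11 m and linear speed of each of driver_1, driver_2, driver_3, driver_4 below 0.05 m/s and z of driver_2_mid in the frame of driver_case between 0.012 and 0.0225 m and x of driver_2_mid in the frame of driver_case between -0.03 and 0.03 m and y of driver_2_mid in the frame of driver_case between -0.11 and 0.11 m and z of driver_3_mid in the frame of driver_case between 0.012 and 0.0225 m and x of driver_3_mid in the frame of driver_case between -0.03 and 0.03 m and y of driver_3_mid in the frame of driver_case between -0.11 and 0.11 m and z of driver_4_mid in the frame of driver_case between 0.012 and 0.0225 m and x of driver_4_mid in the frame of driver_case between -0.03 and 0.03 m and y of driver_4_mid in the frame of driver_case between -0.11 and 0.11 m and angle between each of mug, glue_bottle's own z axis and vertical below 0.3 rad and value of joint case_lid below 0.02 rad).
It fails at once if the lid is flung open (faster than 6 rad/s beyond 0.9 rad) (value of joint case_lid above 0.9 rad and velocity of joint case_lid above 6 rad/s).
It fails at once if the lid is slammed shut (faster than 8 rad/s above 0.3 rad) (value of joint case_lid above 0.3 rad and velocity of joint case_lid below -8 rad/s).
It fails at once if the mug or the glue bottle is knocked over (angle between any of mug, glue_bottle's own z axis and vertical above 0.6 rad).
Of sanding_block, offcut only 1 to 2 are there at a start; the rules pass over those that are not, and their reading is None.
Of driver_1, driver_2, driver_3, driver_4 only 2 to 4 are there at a start; the rules pass over those that are not, and their reading is None.
At some moment in a run one of driver_1, driver_2, driver_3, driver_4 may be knocked a few centimetres aside while the robot is not near it.
Once in a run the grip may slacken for a moment while it holds something.
It also fails if it takes over 210 s, if anything falls off the work surface, if the arm or the gripper's body presses on something with over 40 N, if the wrist force passes 120 N, or if a joint passes its speed limit or range.

## Working session

There is one attempt and no reset: what is moved stays moved. The work goes in short steps, Python scripts to look and compute and a tool call to move; the robot and the scene stay as the last step left them, time stands still between calls to the robot, and variables do not carry over. Pictures are saved under pics/ and viewed, at most 14 in all, crops included, and the job is handed in when it is done.

Besides the shell and the picture viewer there is one more tool, called after "Emit:" as name(argument=value, ...), one argument or row to a line, values as JSON. servo_tool: Moves the arm, as the interface text tells. Its arguments: {"type":"object","properties":{"plan":{"type":"array"}},"required":["plan"]}

```bash
mkdir -p pics; cat > h.py <<'E'
import numpy as np, cv2
from workcell import ctrl
from scipy.spatial.transform import Rotation as R
def cam(name,obs=None):
    c=ctrl.camera_info(name); f=240/np.tan(np.radians(c['fovy'])/2)
    if 'rvec' in c:
        Rm=R.from_rotvec(np.ravel(c['rvec'])).as_matrix(); t=np.ravel(c['tvec'])
    else:
        T=np.array(c['T_tool_cam']); Rt=R.from_rotvec(obs['orientation']).as_matrix()
        Rc=Rt@T[:3,:3]; p=Rt@T[:3,3]+np.array(obs['ee_pos']); Rm=Rc.T; t=-Rm@p
    return dict(f=f,cx=c['cx'],cy=c['cy'],k1=c['k1'],R=Rm,t=t)
def ray(c,uv):
    d=np.array([(uv[0]-c['cx'])/c['f'],(uv[1]-c['cy'])/c['f']]); s=d.copy()
    for _ in range(20): s=d/(1+c['k1']*(s@s))
    v=c['R'].T@np.array([s[0],s[1],1]); return -c['R'].T@c['t'],v
def at(c,uv,z):
    o,v=ray(c,uv); return o+v*(z-o[2])/v[2]
def proj(c,P):
    p=c['R']@np.array(P,float)+c['t']; s=p[:2]/p[2]; s=s*(1+c['k1']*(s@s)); return s*c['f']+[c['cx'],c['cy']]
def snap(name,fn):
    o=ctrl.get_obs(); im=ctrl.get_image(name); cv2.imwrite('pics/'+fn,im); return cam(name,o),im
E
python3 - <<'E'
from h import *
for n in ('top','side','wrist'):
    c,im=snap(n,n+'0.png'); print(n,c['f'],c['k1'],-c['R'].T@c['t'],c['R'][2])
o=ctrl.get_obs(); print(o['t'],o['ee_pos'],o['orientation'],o['width'],o['ft_force'])
E
```

```text
top 481.4149707979 -0.12309220644709172 [ 406.39512964   28.62899118 1035.99421968] [ 0.17270222 -0.01844508 -0.98480136]
side 513.5709402193868 -0.1341916759765589 [  43.05012918 1022.43414269  591.9041851 ] [ 0.43100004 -0.7961106  -0.4247904 ]
wrist 424.46268156351687 0.026272596776237615 [ 347.67619298 -525.89287599  384.81930249] [-0.26907345 -0.12954703 -0.95436735]
0.15 [ 273.82824218 -561.37734204  236.09097186] [-3.05997410e+00 -7.06441735e-01  3.64952129e-04] 87.82111614469221 [0.47093685 1.51716512 0.70959599]
```

View pics/top0.png

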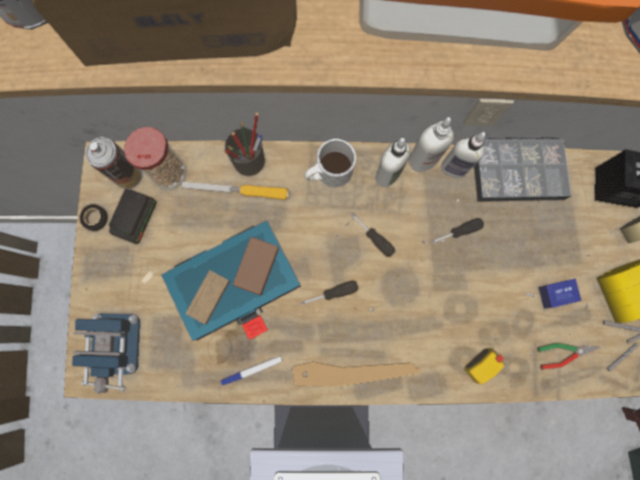

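View pics/side0.png

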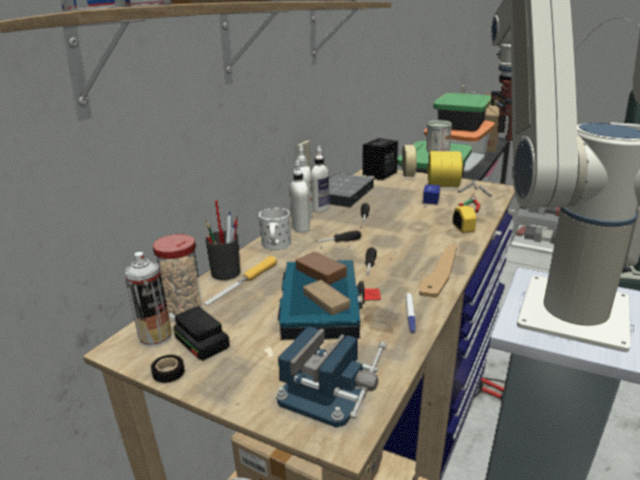

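The top view shows the case at about (232,280), turned, with the sanding block at (256,265) and the offcut at (207,297) on its lid. The red button is at (255,327). Three black drivers lie at (375,240), (460,231) and (335,292), and the mug is at (335,163).

```bash
cat > m.py <<'E'
from h import *
def top_masks(im):
    hsv=cv2.cvtColor(im,cv2.COLOR_BGR2HSV); return hsv
def rect_at(c,m,z):
    cs,_=cv2.findContours(m,cv2.RETR_EXTERNAL,cv2.CHAIN_APPROX_NONE); k=max(cs,key=cv2.contourArea)[:,0,:]
    P=np.array([at(c,p,z)[:2] for p in k],np.float32)
    (cx,cy),(w,h),a=cv2.minAreaRect(P); b=cv2.boxPoints(((cx,cy),(w,h),a)); e=[b[1]-b[0],b[2]-b[1]]
    L=max(e,key=np.linalg.norm); ang=np.degrees(np.arctan2(L[1],L[0]))%180
    return np.array([cx,cy]),sorted([w,h]),ang
def drivers(c,im,minA=60,box=None,thr=70):
    g=im.max(axis=2); m=(g<thr).astype(np.uint8)
    if box is not None:
        mm=np.zeros_like(m); x0,y0,x1,y1=box; mm[y0:y1,x0:x1]=1; m&=mm
    n,l,s,ce=cv2.connectedComponentsWithStats(m); out=[]
    for i in range(1,n):
        if s[i,4]<minA: continue
        out.append((s[i],rect_at(c,(l==i).astype(np.uint8),14)))
    return out
E
python3 - <<'E'
from m import *
c=cam('top'); im=cv2.imread('pics/top0.png'); h=cv2.cvtColor(im,cv2.COLOR_BGR2HSV)
for p in [(232,275),(256,265),(207,297),(255,327),(375,240),(340,291),(465,230),(300,330)]: print(p,h[p[1],p[0]])
H,S,V=cv2.split(h); roi=np.zeros(H.shape,np.uint8); roi[215:350,150:305]=1
teal=((H>85)&(H<110)&(S>110)).astype(np.uint8)*roi
wood=np.zeros_like(roi)
hull=cv2.convexHull(cv2.findNonZero(teal)); lidm=np.zeros_like(roi); cv2.fillConvexPoly(lidm,hull,1)
print('lid',rect_at(c,lidm,44))
inner=cv2.erode(lidm,np.ones((5,5)))&(1-((H>80)&(H<115)).astype(np.uint8))
n,l,s,ce=cv2.connectedComponentsWithStats(inner)
for i in range(1,n):
    if s[i,4]>200: print(s[i],[rect_at(c,(l==i).astype(np.uint8),z) for z in (63,73)])
red=(((H<6)|(H>174))&(S>170)&(V>120)).astype(np.uint8)*roi
print('red',rect_at(c,red,28))
for d in drivers(c,im,60,(300,210,500,310),75): print(d)
E
```

```text
(232, 275) [ 97 119 118]
(256, 265) [ 11  81 141]
(207, 297) [ 17  74 163]
(255, 327) [  1 179 221]
(375, 240) [16 40 70]
(340, 291) [15 43 72]
(465, 230) [17 26 68]
(300, 330) [ 17  56 150]
lid (array([500.3442688 , 203.95343018]), [155.8311767578125, 245.6596221923828], np.float32(117.69501))
[ 233  237   45   58 1573] [(array([529.13110352, 149.88368225]), [62.979427337646484, 106.24224853515625], np.float32(160.13664)), (array([527.86981201, 148.63749695]), [62.332149505615234, 105.15032958984375], np.float32(160.13663))]
[ 186  271   43   53 1178] [(array([464.0473938 , 245.97181702]), [48.41954040527344, 101.39875793457031], np.float32(152.86029)), (array([463.45489502, 243.73806763]), [47.921913146972656, 100.35662078857422], np.float32(152.86032))]
red (array([404.72857666, 152.84915161]), [32.139976501464844, 39.69297790527344], np.float32(118.22453))
(array([452, 219,  31,  18, 285], dtype=int32), (array([ 623.0847168 , -306.35949707]), [23.016799926757812, 71.53492736816406], np.float32(112.00287)))
(array([368, 230,  26,  26, 227], dtype=int32), (array([ 588.74725342, -111.75793457]), [18.79986572265625, 67.35800170898438], np.float32(44.649612)))
(array([325, 282,  32,  17, 263], dtype=int32), (array([483.6942749 , -26.80277252]), [22.07319450378418, 67.22291564941406], np.float32(112.06934)))
```

Emit:
servo_tool(
  plan=[
    [0, [13, 35, -2], 7],
    [0, [26, 70, -4], 14],
    [0, [40, 108, -8], 21],
    [0, [54, 146, -12], 28],
    [0, [67, 184, -16], 35],
    [0, [80, 222, -20], 42],
    [0, [94, 260, -24], 49],
    [0, [108, 298, -28], 56],
    [0, [121, 336, -30], 63],
    [0, [134, 374, -30], 70],
  ],
)

```text
t: 0.98
ee_pos: [407.9, -185.7, 206.3]
orientation: [-2.095, -2.34, 0.0]
ft_force: [1.5, 0.4, 0.5]
width: 87.7
grasp_force: 0.0
```

Emit:
servo_tool(
  plan=[
    [0, [13, 37, -2], 7],
    [0, [26, 74, -4], 14],
    [0, [39, 111, -7], 21],
    [0, [52, 148, -10], 28],
    [0, [65, 185, -15], 35],
    [0, [78, 222, -20], 42],
    [0, [91, 259, -25], 49],
    [0, [104, 296, -30], 57],
    [0, [117, 330, -40], 64],
    [0, [120, 337, -47], 64],
  ],
)

```text
t: 1.82
ee_pos: [529.8, 153.8, 159.3]
orientation: [0.531, 3.094, 0.003]
ft_force: [0.8, 0.2, 0.4]
width: 87.9
grasp_force: 0.0
```

```bash
python3 - <<'E'
from h import *
c,im=snap('wrist','w1.png')
o=ctrl.get_obs(); a=R.from_rotvec(o['orientation']).as_matrix(); print(o['ee_pos'],np.degrees(np.arctan2(a[1,1],a[0,1])),o['qpos'],o['t'],o['ft_force'])
E
```

```text
[528.531623   152.54577031 157.87017129] 70.28532607559974 [ 2.59105437e-01  4.21523323e-01  1.85251795e+00  6.00583017e-04
  8.68081236e-01 -9.67993219e-01] 1.8667 [-0.03176508  1.37758838 -1.00889919]
```

View pics/w1.png

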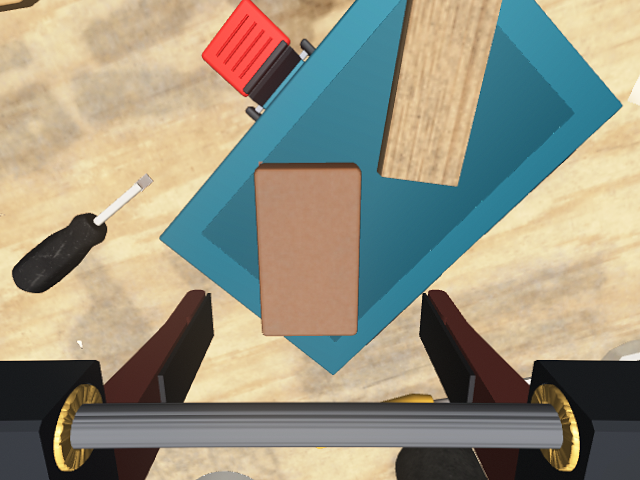

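The wrist view shows the sanding block at (310,250) roughly between the fingers. The offcut is at (440,95), the button at (245,45), and a driver lies at left with its handle at (60,255).

```bash
python3 - <<'E'
from m import *
o=ctrl.get_obs(); c=cam('wrist',o); im=cv2.imread('pics/w1.png')
for n,z,ps in [('sand',73,[(256,170),(360,170),(357,334),(263,334)]),('off end',63,[(381,173),(457,186)]),('lidcorners',44,[(161,238),(332,374),(622,106)]),('red',28,[(246,0),(291,41),(246,97),(202,54)])]:
    P=np.array([at(c,p,z)[:2] for p in ps]); print(n,P.round(1).tolist(),P.mean(0).round(1),[np.linalg.norm(P[i]-P[i-1]).round(1) for i in range(len(P))])
E
```

```text
sand [[469.3, 138.2], [488.5, 191.8], [583.8, 158.9], [564.2, 104.3]] [526.4 148.3] [np.float64(100.8), np.float64(56.9), np.float64(100.8), np.float64(58.1)]
off end [[495.8, 203.1], [517.7, 242.0]] [506.8 222.5] [np.float64(44.7), np.float64(44.7)]
lidcorners [[491.5, 59.0], [624.8, 129.5], [509.8, 347.5]] [542.  178.7] [np.float64(289.0), np.float64(150.8), np.float64(246.5)]
red [[380.5, 161.8], [409.2, 178.8], [429.2, 141.4], [398.0, 125.9]] [404.2 152. ] [np.float64(40.0), np.float64(33.4), np.float64(42.4), np.float64(34.9)]
```

Emit:
servo_tool(
  plan=[
    [0, [-1, -1, -30], 0],
    [0, [-1, -1, -60], 0],
    [0, [-1, -1, -85], 0],
    [0, [-1, -1, -96], 0],
    [0, [-1, -1, -97], 0],
    [1, [-1, -1, -97], 0],
    [1, [-1, -1, -97], 0],
    [1, [-1, -1, -97], 0],
    [1, [-1, -1, -97], 0],
    [1, [-1, -1, -97], 0],
  ],
)

```text
t: 2.7
ee_pos: [527.9, 148.5, 63.9]
orientation: [0.545, 3.092, 0.002]
ft_force: [0.0, -1.0, 2.2]
width: 59.6
grasp_force: 29.9
```

Emit:
servo_tool(
  plan=[
    [1, [0, 0, 25], 0],
    [1, [0, 0, 60], 0],
    [1, [-5, -34, 80], 0],
    [1, [-10, -74, 90], 0],
    [1, [-16, -114, 90], 0],
    [1, [-22, -154, 90], 0],
    [1, [-28, -194, 90], 0],
    [1, [-34, -234, 90], 0],
    [1, [-40, -274, 90], 0],
    [1, [-46, -312, 70], 0],
  ],
)

```text
t: 3.53
ee_pos: [482.9, -165.1, 136.4]
orientation: [0.545, 3.087, -0.002]
ft_force: [1.5, 0.3, -0.9]
width: 60.1
grasp_force: 29.9
```

Emit:
servo_tool(
  plan=[
    [1, [0, -20, -30], 0],
    [1, [0, -26, -65], 0],
    [1, [0, -26, -95], 0],
    [1, [0, -26, -108], 0],
    [1, [0, -26, -113], 0],
    [1, [0, -26, -114], 0],
    [0, [0, -26, -114], 0],
    [0, [0, -26, -114], 0],
    [0, [0, -26, -114], 0],
    [0, [0, -26, -80], 0],
  ],
)

```text
t: 4.37
ee_pos: [478.3, -186.9, 49.8]
orientation: [-0.544, -3.086, -0.003]
ft_force: [0.4, 0.6, 0.2]
width: 82.7
grasp_force: 0.0
```

Emit:
servo_tool(
  plan=[
    [0, [0, 0, 40], 0],
    [0, [0, 25, 70], 0],
    [0, [-2, 65, 85], -2],
    [0, [-4, 105, 90], -4],
    [0, [-6, 145, 90], -7],
    [0, [-8, 185, 90], -7],
    [0, [-10, 225, 90], -7],
    [0, [-12, 265, 90], -7],
    [0, [-14, 305, 90], -7],
    [0, [-16, 345, 90], -7],
  ],
)

```text
t: 5.2
ee_pos: [465.0, 159.0, 144.4]
orientation: [0.733, 3.053, 0.001]
ft_force: [0.7, -0.6, 0.5]
width: 87.8
grasp_force: 0.0
```

Emit:
servo_tool(
  plan=[
    [0, [-1, 40, 0], 0],
    [0, [-2, 80, -10], 0],
    [0, [-2, 90, -40], 0],
    [0, [-2, 90, -70], 0],
    [0, [-2, 90, -81], 0],
    [0, [-2, 90, -82], 0],
    [1, [-2, 90, -82], 0],
    [1, [-2, 90, -82], 0],
    [1, [-2, 90, -82], 0],
    [1, [-2, 90, -82], 0],
  ],
)

```text
t: 6.03
ee_pos: [464.2, 246.7, 62.8]
orientation: [0.734, 3.053, 0.002]
ft_force: [0.0, -0.7, -0.1]
width: 64.6
grasp_force: 0.0
```

Emit:
servo_tool(
  plan=[
    [1, [0, 0, 0], 0],
    [1, [0, 0, 0], 0],
  ],
)

```text
t: 6.2
ee_pos: [463.7, 246.7, 62.2]
orientation: [0.734, 3.054, 0.001]
ft_force: [-0.4, -0.0, -0.2]
width: 51.5
grasp_force: 0.0
```

Emit:
servo_tool(
  plan=[
    [1, [0, 0, 0], 0],
    [1, [0, 0, 0], 0],
    [1, [0, 0, 15], 0],
    [1, [0, 0, 50], 0],
    [1, [0, -20, 85], 0],
    [1, [0, -60, 90], 0],
    [1, [0, -100, 90], 0],
    [1, [0, -140, 90], 0],
    [1, [0, -180, 90], 0],
    [1, [0, -220, 90], 0],
  ],
)

```text
t: 7.03
ee_pos: [462.7, 25.1, 151.6]
orientation: [0.732, 3.055, 0.0]
ft_force: [0.8, -0.7, -0.5]
width: 44.7
grasp_force: 30.0
```

Emit:
servo_tool(
  plan=[
    [1, [-1, -40, 0], 0],
    [1, [-2, -80, 0], 0],
    [1, [-4, -120, 0], 0],
    [1, [-6, -160, 0], 0],
    [1, [-8, -200, 0], 0],
    [1, [-10, -240, 0], 0],
    [1, [-11, -280, 0], 0],
    [1, [-12, -310, -20], 0],
    [1, [-12, -315, -60], 0],
    [1, [-12, -315, -95], 0],
  ],
)

```text
t: 7.87
ee_pos: [451.9, -291.4, 56.0]
orientation: [0.737, 3.05, -0.002]
ft_force: [-0.2, 1.1, -1.1]
width: 44.7
grasp_force: 30.0
```

Emit:
servo_tool(
  plan=[
    [1, [0, 0, -20], 0],
    [1, [0, 0, -36], 0],
    [1, [0, 0, -38], 0],
    [1, [0, 0, -38], 0],
    [0, [0, 0, -38], 0],
    [0, [0, 0, -38], 0],
    [0, [0, 0, -38], 0],
    [0, [0, 0, -5], 0],
    [0, [0, 10, 35], 7],
    [0, [0, 40, 60], 14],
  ],
)

```text
t: 8.7
ee_pos: [453.1, -250.8, 119.6]
orientation: [0.35, 3.117, -0.004]
ft_force: [1.5, -0.5, 0.3]
width: 81.1
grasp_force: 0.0
```

Emit:
servo_tool(
  plan=[
    [0, [-5, 40, 10], 7],
    [0.5, [-10, 80, 10], 14],
    [1, [-15, 120, 10], 21],
    [1, [-20, 160, 10], 28],
    [1, [-25, 200, 10], 35],
    [1, [-30, 240, 10], 41],
    [1, [-35, 280, 10], 41],
    [1, [-40, 320, 10], 41],
    [1, [-45, 360, 0], 41],
    [1, [-51, 398, -15], 41],
  ],
)

```text
t: 9.53
ee_pos: [401.2, 152.4, 103.0]
orientation: [-0.759, 3.043, 0.001]
ft_force: [1.0, 0.6, -0.3]
width: 31.1
grasp_force: 0.0
```

Emit:
servo_tool(
  plan=[
    [1, [0, 2, -25], 0],
    [1, [0, 2, -45], 0],
    [1, [0, 2, -52], 0],
    [1, [0, 2, -52], 0],
    [1, [0, 2, -52], 0],
  ],
)

```text
t: 9.95
ee_pos: [400.4, 151.5, 49.9]
orientation: [0.759, -3.048, 0.0]
ft_force: [0.1, 0.1, -0.5]
width: 0.7
grasp_force: 0.0
```

```bash
python3 - <<'E'
from h import *
c,im=snap('top','t1.png')
o=ctrl.get_obs(); a=R.from_rotvec(o['orientation']).as_matrix(); print(o['ee_pos'],np.degrees(np.arctan2(a[1,1],a[0,1])),o['qpos'],o['t'],o['ft_force'],o['width'])
E
```

```text
[400.83967703 151.52366495  50.27875508] 117.9481208595985 [ 3.33649678e-01  4.90279857e-01  2.15467040e+00 -3.40326348e-05
  4.95617630e-01 -1.72490354e+00] 10.0 [-0.88280369  0.14171197 -0.5654432 ] 0.13951155464076212
```

View pics/t1.png

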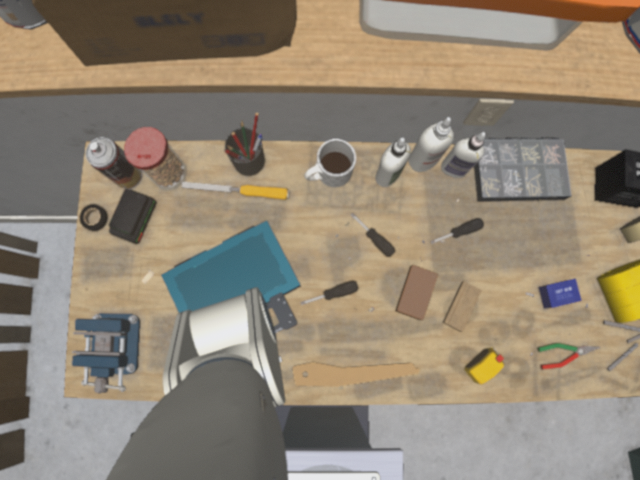

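Both blocks lie flat on the bench, the sanding block at (417,292) and the offcut at (462,306). The lid is clear and the gripper is over the button. Next I press it.

Emit:
servo_tool(
  plan=[
    [1, [0, 0, -6], 0],
    [1, [0, 0, -9], 0],
    [1, [0, 0, -11], 0],
    [1, [0, 0, -13], 0],
    [1, [0, 0, -14], 0],
    [1, [0, 0, -14], 0],
  ],
)

```text
t: 10.5
ee_pos: [398.9, 150.6, 35.6]
orientation: [0.758, -3.046, 0.001]
ft_force: [-2.9, -5.3, 8.0]
width: 0.5
grasp_force: 4.7
```

```bash
python3 - <<'E'
from h import *
c,im=snap('side','s1.png'); cv2.imwrite('pics/s1c.png',cv2.resize(im[200:380,230:420],None,fx=3,fy=3))
o=ctrl.get_obs(); print(o['ee_pos'],o['t'],o['ft_force'])
E
```

```text
[398.94387459 150.59552328  35.64742308] 10.55 [-3.21190218 -5.66713801  8.33923642]
```

View pics/s1c.png

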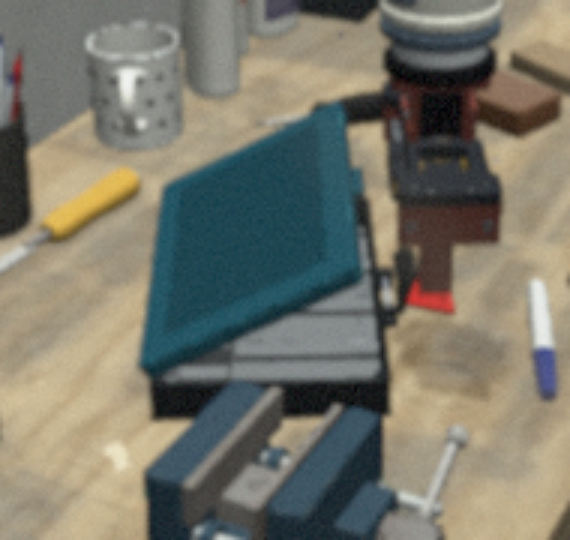

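The side crop shows the lid popped up to roughly 0.7 rad, with the gripper pressing on the button at (430,290). Next I rise clear of it and guide the lid back.

Emit:
servo_tool(
  plan=[
    [1, [-6, -3, 5], 0],
    [1, [-9, -5, 35], 0],
    [1, [-9, -5, 70], 0],
    [1, [-18, 12, 87], 0],
    [1, [-28, 30, 87], 0],
    [1, [-15, 37, 87], 0],
    [1, [5, 48, 87], 0],
    [1, [22, 57, 87], 0],
    [1, [28, 60, 88], 0],
    [1, [30, 61, 89], 0],
  ],
)

```text
t: 11.38
ee_pos: [431.1, 213.0, 124.7]
orientation: [-0.759, 3.048, 0.0]
ft_force: [0.5, 0.1, -0.4]
width: 0.3
grasp_force: 0.0
```

Emit:
servo_tool(
  plan=[
    [1, [8, 4, -1], 0],
    [1, [17, 9, 9], 0],
    [1, [26, 14, 18], 0],
    [1, [34, 18, 26], 0],
    [1, [43, 23, 31], 0],
    [1, [52, 28, 37], 0],
    [1, [62, 33, 41], 0],
    [1, [69, 37, 44], 0],
    [1, [75, 40, 46], 0],
    [1, [79, 42, 47], 0],
  ],
)

```text
t: 12.22
ee_pos: [509.5, 254.8, 171.5]
orientation: [0.76, -3.048, 0.0]
ft_force: [-0.2, 0.2, 0.3]
width: 0.7
grasp_force: 0.2
```

Emit:
servo_tool(
  plan=[
    [1, [2, 1, 1], 0],
    [1, [4, 2, 1], 0],
    [1, [5, 3, 1], 0],
    [1, [5, 3, 1], 0],
  ],
)

```text
t: 12.55
ee_pos: [513.4, 257.1, 172.0]
orientation: [0.76, -3.046, 0.001]
ft_force: [-1.9, -4.0, 1.6]
width: 0.4
grasp_force: 1.7
```

```bash
python3 - <<'E'
from h import *
c,im=snap('side','s2.png'); cv2.imwrite('pics/s2c.png',cv2.resize(im[200:380,230:420],None,fx=3,fy=3))
o=ctrl.get_obs(); print(o['ee_pos'],o['t'],o['ft_force'])
E
```

```text
[513.39876872 257.13409953 172.04255256] 12.6 [-2.86914633 -3.47916899  0.62170859]
```

View pics/s2c.png

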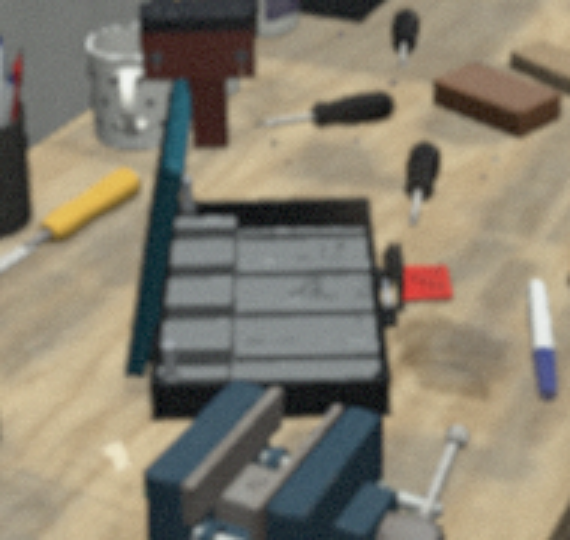

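The side crop shows the lid nearly upright with the finger on its edge at (205,110). I push a little more to reach the stop, then back off and check.

Emit:
servo_tool(
  plan=[
    [1, [2, 1, 0], 0],
    [1, [3, 2, 0], 0],
    [1, [4, 2, 0], 0],
    [1, [4, 2, 0], 0],
    [1, [4, 2, 0], 0],
    [1, [4, 2, 0], 0],
  ],
)

```text
t: 13.1
ee_pos: [513.9, 257.4, 171.7]
orientation: [0.758, -3.038, 0.004]
ft_force: [-14.3, -9.3, 11.7]
width: 0.4
grasp_force: 8.7
```

Emit:
servo_tool(
  plan=[
    [1, [-10, -5, 0], 0],
    [1, [-30, -16, 0], 0],
    [1, [-50, -35, 0], 0],
    [0.5, [-45, -75, 0], 0],
    [0, [-40, -115, 0], 0],
    [0, [-30, -155, 0], 0],
    [0, [-20, -195, 0], 0],
    [0, [-10, -235, 0], 0],
    [0, [0, -275, 0], 0],
    [0, [0, -310, 0], 0],
  ],
)

```text
t: 13.93
ee_pos: [520.3, -52.7, 173.0]
orientation: [-0.758, 3.045, -0.002]
ft_force: [0.9, 0.0, -0.9]
width: 43.8
grasp_force: 0.0
```

```bash
python3 - <<'E'
from m import *
c,im=snap('top','t2.png'); cs,ims=snap('side','s3.png')
o=ctrl.get_obs(); print(o['ee_pos'],o['t'],o['ft_force'])
cv2.imwrite('pics/both.png',np.hstack([cv2.resize(im[150:350,150:500],(400,229)),cv2.resize(ims[180:350,230:500],(400,229))]))
for d in drivers(c,im,100,(300,190,500,330),75): print(d)
E
```

```text
[519.03223113 -54.41224295 172.67466027] 14.0333 [ 0.28779352 -0.35322099  0.07107394]
(array([452, 219,  31,  18, 286], dtype=int32), (array([ 623.0847168 , -306.35949707]), [23.016799926757812, 71.53492736816406], np.float32(112.00287)))
```

View pics/both.png

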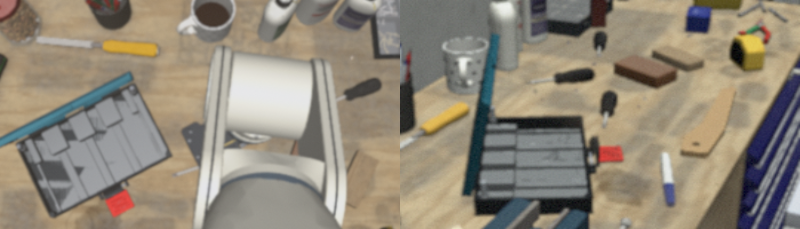

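The lid stands back against its stop, with about 17 N felt there. The three drivers are still in place. Next I go over the nearest one for a close look.

Emit:
servo_tool(
  plan=[
    [0, [-4, 3, -2], -7],
    [0, [-8, 6, -4], -14],
    [0, [-12, 9, -6], -21],
    [0, [-16, 12, -10], -28],
    [0, [-20, 15, -15], -35],
    [0, [-24, 18, -20], -42],
    [0, [-28, 21, -25], -49],
    [0, [-32, 24, -30], -56],
    [0, [-34, 25, -32], -63],
    [0, [-34, 25, -32], -70],
  ],
)

```text
t: 14.87
ee_pos: [483.5, -24.1, 140.0]
orientation: [-1.133, -2.93, -0.0]
ft_force: [-0.9, 0.5, 0.3]
width: 87.9
grasp_force: 0.0
```

Emit:
servo_tool(
  plan=[
    [0, [0, 0, 0], -7],
    [0, [0, 0, 0], -14],
    [0, [0, 0, 0], -21],
    [0, [0, 0, 0], -26],
    [0, [0, 0, 0], -26],
    [0, [0, 0, 0], -26],
  ],
)

```text
t: 15.37
ee_pos: [484.3, -24.6, 140.5]
orientation: [1.752, 2.607, 0.001]
ft_force: [0.3, -0.3, 0.2]
width: 87.8
grasp_force: 0.0
```

```bash
cat >> m.py <<'E'
def wdrv(fn):
    o=ctrl.get_obs(); c,im=snap('wrist',fn); a=R.from_rotvec(o['orientation']).as_matrix()
    print('tcp',np.round(o['ee_pos'],1),'closing',np.degrees(np.arctan2(a[1,1],a[0,1])).round(1),'t',o['t'])
    for d in drivers(c,im,1500,None,75):
        s,r=d; print(s,np.round(r[0],1),np.round(r[1],1),round(float(r[2]),1))
E
python3 -c "
from m import *
wdrv('w2.png')"
```

```text
tcp [484.3 -24.6 140.5] closing 22.2 t 15.3667
[ 371    0  269  124 4973] [545.2 124.1] [ 69.5 158. ] 28.1
[ 294  184   43  111 3942] [484.7 -28.1] [28.  78.6] 109.1
[    0   290   640   190 46213] [ 532.8 -137.1] [166.5 512.6] 22.2
```

View pics/w2.png

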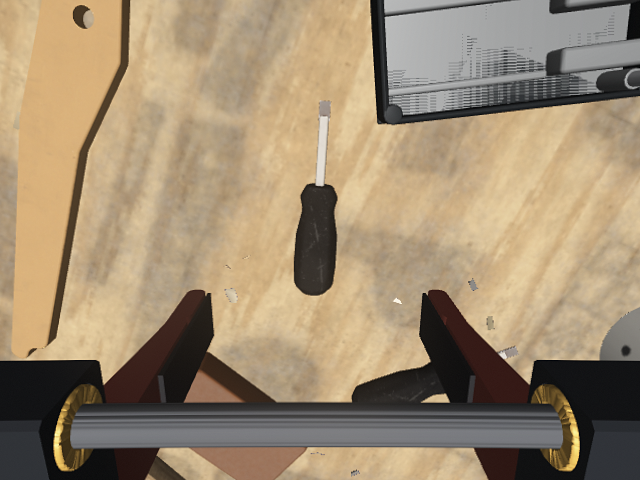

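The wrist view shows the driver with its handle at (315,240) and its shank pointing up to (323,105). It is centred between the fingers and its axis is at 109°. Next I grasp it.

Emit:
servo_tool(
  plan=[
    [0, [0, -3, -35], -3],
    [0, [0, -3, -70], -3],
    [0, [0, -3, -100], -3],
    [0, [0, -3, -114], -3],
    [0.3, [0, -3, -116], -3],
    [1, [0, -3, -116], -3],
    [1, [0, -3, -116], -3],
    [1, [0, -3, -116], -3],
    [1, [0, -3, -116], -3],
    [1, [0, -3, -116], -3],
  ],
)

```text
t: 16.25
ee_pos: [485.0, -28.3, 25.5]
orientation: [1.823, 2.556, 0.002]
ft_force: [0.3, -0.7, -0.3]
width: 51.1
grasp_force: 0.0
```

Emit:
servo_tool(
  plan=[
    [1, [0, 0, 0], 0],
    [1, [0, 0, 0], 0],
    [1, [0, 0, 0], 0],
  ],
)

```text
t: 16.5
ee_pos: [484.4, -28.3, 24.8]
orientation: [1.824, 2.557, 0.0]
ft_force: [0.9, 0.6, -0.6]
width: 31.4
grasp_force: 0.0
```

Emit:
servo_tool(
  plan=[
    [1, [0, 0, 0], 0],
    [1, [0, 0, 30], 0],
    [1, [0, 5, 65], -5],
    [1, [-2, 25, 90], -12],
    [1, [-4, 55, 100], -19],
    [1, [-6, 85, 100], -26],
    [1, [-8, 115, 100], -33],
    [1, [-10, 145, 100], -40],
    [1, [-12, 175, 100], -47],
    [1, [-15, 205, 100], -54],
  ],
)

```text
t: 17.33
ee_pos: [468.9, 177.9, 124.5]
orientation: [2.79, 1.443, -0.0]
ft_force: [1.3, 0.2, -0.8]
width: 28.8
grasp_force: 30.0
```

Emit:
servo_tool(
  plan=[
    [1, [-2, 20, 0], -7],
    [1, [-4, 35, 0], -14],
    [1, [-5, 41, 0], -21],
    [1, [-5, 41, 0], -27],
    [1, [-5, 41, -10], -27],
    [1, [-5, 41, -30], -27],
  ],
)

```text
t: 17.83
ee_pos: [465.5, 218.2, 95.3]
orientation: [-3.046, -0.767, -0.006]
ft_force: [0.3, 0.2, -0.7]
width: 28.7
grasp_force: 30.0
```

```bash
python3 -c "
from m import *
wdrv('w3.png')
o=ctrl.get_obs();print(o['width'],o['grasp_force'])"
```

```text
tcp [465.5 218.2  95.3] closing -61.7 t 17.8333
[    0    21   640    46 26572] [565.2 269.6] [ 19.1 315.9] 118.3
[    0    66   640    22 12111] [551.9 262.5] [  8.9 320.7] 118.3
[ 398  149  242   45 3883] [566.6 151. ] [ 22.9 126.5] 125.4
[    0   185   640   295 60937] [414.2 185.7] [199.6 407.7] 116.0
28.924934367797782 29.998859167099
```

View pics/w3.png

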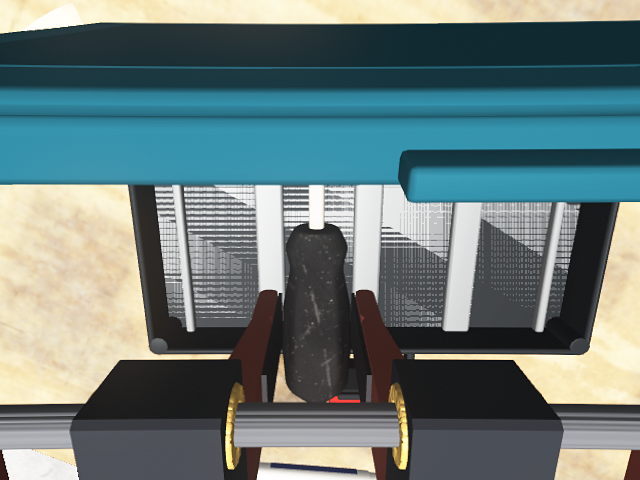

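The wrist view shows the driver held and aligned over bay 3, handle at (316,310). But the camera sits above the lid's edge in this orientation and could hit it when I lower. I'll lay the driver down and regrip it turned half round, with the camera to the front.

Emit:
servo_tool(
  plan=[
    [1, [0, -5, 25], 0],
    [1, [1, -30, 40], 0],
    [1, [4, -70, 40], 0],
    [1, [7, -110, 40], 0],
    [1, [10, -150, 40], 0],
    [1, [13, -190, 40], 0],
    [1, [15, -225, 30], 0],
    [1, [16, -251, 0], 0],
    [1, [16, -251, -35], 0],
    [1, [16, -251, -62], 0],
  ],
)

```text
t: 18.72
ee_pos: [479.6, -35.5, 30.8]
orientation: [-3.048, -0.76, 0.001]
ft_force: [-0.1, 1.4, -1.5]
width: 28.9
grasp_force: 30.0
```

Emit:
servo_tool(
  plan=[
    [1, [0, 0, -6], 0],
    [1, [0, 0, -7], 0],
    [1, [0, 0, -7], 0],
    [0, [0, 0, -7], 0],
    [0, [0, 0, -7], 0],
    [0, [0, 0, -7], 0],
    [0, [0, 0, 25], 0],
    [0, [0, 0, 60], 7],
    [0, [0, 0, 90], 14],
    [0, [0, 0, 100], 21],
  ],
)

```text
t: 19.55
ee_pos: [482.3, -33.5, 136.6]
orientation: [2.851, 1.313, 0.008]
ft_force: [0.8, -0.2, -0.3]
width: 72.1
grasp_force: 0.0
```

Emit:
servo_tool(
  plan=[
    [0, [0, 0, 0], 7],
    [0, [0, 0, 0], 14],
    [0, [0, 0, 0], 21],
    [0, [0, 0, 0], 28],
    [0, [0, 0, 0], 35],
    [0, [0, 0, 0], 42],
    [0, [0, 0, 0], 49],
    [0, [0, 0, 0], 56],
    [0, [0, 0, 0], 63],
    [0, [0, 0, 0], 70],
  ],
)

```text
t: 20.38
ee_pos: [480.3, -33.3, 133.0]
orientation: [1.584, 2.713, 0.0]
ft_force: [0.2, 0.7, -0.3]
width: 87.9
grasp_force: 0.0
```

Emit:
servo_tool(
  plan=[
    [0, [0, 0, 0], 7],
    [0, [0, 0, 0], 14],
    [0, [0, 0, 0], 21],
    [0, [0, 0, 0], 28],
    [0, [0, 0, 0], 35],
    [0, [0, 0, 0], 42],
    [0, [0, 0, 0], 49],
    [0, [0, 0, 0], 56],
    [0, [0, 0, 0], 63],
    [0, [0, 0, 0], 70],
  ],
)

```text
t: 21.22
ee_pos: [480.3, -33.3, 132.9]
orientation: [-0.259, 3.13, -0.0]
ft_force: [-0.4, 0.2, 0.7]
width: 87.8
grasp_force: 0.0
```

Emit:
servo_tool(
  plan=[
    [0, [0, 0, 0], 7],
    [0, [0, 0, 0], 14],
    [0, [0, 0, 0], 19],
    [0, [0, 0, 0], 19],
  ],
)

```text
t: 21.55
ee_pos: [480.3, -33.3, 132.9]
orientation: [-0.767, 3.046, -0.0]
ft_force: [0.4, 0.0, -0.1]
width: 88.1
grasp_force: 0.0
```

```bash
python3 -c "
from m import *
wdrv('w4.png')
o=ctrl.get_obs();print(o['width'],o['qpos'])"
```

```text
tcp [480.3 -33.3 132.9] closing 118.3 t 21.55
[  69   19  120  199 1659] [ 477.5 -163.9] [ 56.4 120.3] 9.9
[ 295  183   44  115 4180] [481.3 -32.9] [28.  78.8] 28.3
[    0   268   640   212 49699] [574.5  19.9] [177.9 498.9] 118.2
[  74  405  492   15 1569] [601.3  33.9] [ 12.4 367.2] 119.8
87.99227594640497 [-9.40019808e-02  3.76737666e-01  2.01446969e+00  6.88330836e-05
  7.49775201e-01 -2.15321065e+00]
```

Emit:
servo_tool(
  plan=[
    [0, [1, 0, -35], 0],
    [0.2, [1, 0, -70], 0],
    [0.4, [1, 0, -98], 0],
    [0.5, [1, 0, -107], 0],
    [1, [1, 0, -108], 0],
    [1, [1, 0, -108], 0],
    [1, [1, 0, -108], 0],
    [1, [1, 0, -108], 0],
    [1, [1, 0, -108], 0],
    [1, [1, 0, -108], 0],
  ],
)

```text
t: 22.43
ee_pos: [482.0, -33.5, 25.5]
orientation: [-0.761, 3.046, -0.001]
ft_force: [1.2, 1.1, -0.1]
width: 31.5
grasp_force: 0.0
```

Emit:
servo_tool(
  plan=[
    [1, [0, 0, 0], 0],
    [1, [0, 0, 30], 0],
    [1, [-1, 10, 70], 0],
    [1, [-3, 45, 95], 0],
    [1, [-5, 85, 100], 0],
    [1, [-7, 125, 100], 0],
    [1, [-10, 165, 100], 0],
    [1, [-13, 205, 90], 0],
    [1, [-16, 240, 75], 0],
    [1, [-17, 251, 50], 0],
  ],
)

```text
t: 23.27
ee_pos: [465.8, 222.4, 76.1]
orientation: [-0.764, 3.041, 0.003]
ft_force: [-0.4, -0.3, -0.8]
width: 28.7
grasp_force: 30.0
```

```bash
python3 -c "
from m import *
wdrv('w5.png')
o=ctrl.get_obs();print(o['width'],o['grasp_force'])"
```

```text
tcp [465.8 222.4  76.1] closing 118.2 t 23.2667
[    0   146   640   334 59550] [497.6 241.5] [205.1 373.8] 118.1
28.740705204382667 29.99996781349182
```

View pics/w5.png

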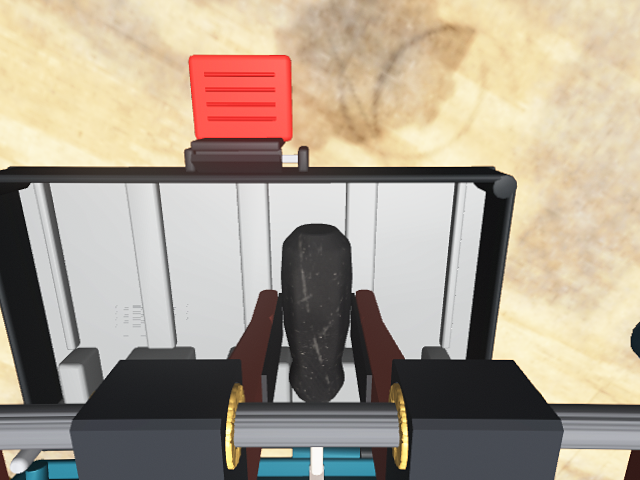

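The driver is over bay 3, handle to the front, between the ridges at x = 255 and 362. Next I lower it and open just enough to release.

Emit:
servo_tool(
  plan=[
    [1, [0, 0, 0], 0],
    [1, [0, 0, -15], 0],
    [1, [0, 0, -30], 0],
    [1, [0, 0, -40], 0],
    [1, [0, 0, -44], 0],
    [1, [0, 0, -46], 0],
    [1, [0, 0, -46], 0],
  ],
)

```text
t: 23.9
ee_pos: [464.5, 216.7, 29.5]
orientation: [0.76, -3.048, 0.0]
ft_force: [0.1, 0.7, -1.0]
width: 28.7
grasp_force: 30.0
```

```bash
python3 -c "
from h import *
o=ctrl.get_obs();print(o['ee_pos'],o['ft_force'],o['width'])"
```

```text
[464.4863489  216.67087653  29.47699944] [ 0.13687904  0.74804633 -1.03632158] 28.69002555375293
```

Emit:
servo_tool(
  plan=[
    [0.57, [0, 0, -1], 0],
    [0.57, [0, 0, -1], 0],
    [0.57, [0, 0, -1], 0],
    [0.57, [0, 0, 25], 0],
    [0.57, [0, 0, 60], 0],
    [0.3, [0, -10, 95], 0],
    [0, [5, -45, 112], 3],
    [0, [20, -80, 112], 8],
    [0, [35, -115, 112], 12],
    [0, [50, -150, 112], 14],
  ],
)

```text
t: 24.73
ee_pos: [515.0, 66.1, 141.6]
orientation: [-1.133, 2.928, -0.001]
ft_force: [1.0, -0.2, -0.6]
width: 67.8
grasp_force: 0.0
```

Emit:
servo_tool(
  plan=[
    [0, [15, -36, 0], 0],
    [0, [30, -72, 0], 0],
    [0, [45, -108, 0], 0],
    [0, [58, -144, 0], 0],
    [0, [70, -178, 0], 0],
    [0, [70, -178, 0], 0],
    [0, [70, -178, 0], 0],
  ],
)

```text
t: 25.32
ee_pos: [584.4, -112.2, 140.4]
orientation: [-1.122, 2.934, -0.0]
ft_force: [0.7, 0.3, 1.2]
width: 87.9
grasp_force: 0.0
```

```bash
python3 -c "
from m import *
wdrv('w6.png')
c,im=snap('top','t3.png')
cv2.imwrite('pics/b2.png',np.hstack([cv2.resize(cv2.imread('pics/w6.png'),(400,300)),cv2.resize(im[200:350,130:330],(400,300))]))
o=ctrl.get_obs();print(o['width'],o['qpos'])"
```

```text
tcp [ 584.4 -112.2  140.4] closing 131.9 t 25.3167
[   0   39  102   76 4323] [ 618.8 -296.4] [28.8 59.9] 112.8
[ 289  186   43  112 3994] [ 589.6 -111.5] [28.1 79.1] 46.9
[    0   290   640   190 46541] [673.3 -29.3] [166.3 512.7] 131.9
88.06408314369759 [-2.06331711e-01  5.02467854e-01  1.76330414e+00  3.20237282e-04
  8.76973034e-01 -2.51096647e+00]
```

View pics/b2.png

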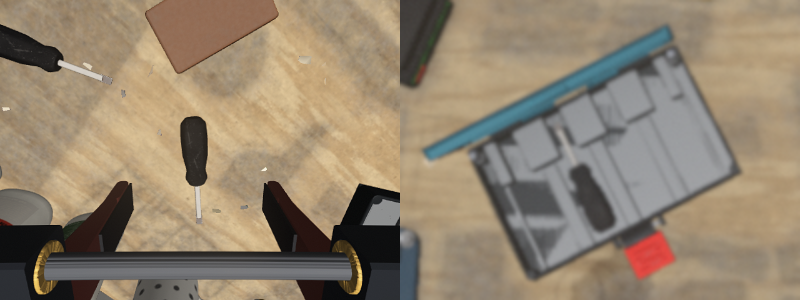

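Driver 1 lies in bay 3 and the lid is still upright. Driver B is at (194,150) in the left half, handle up. Before descending I check clearance to the glue bottle.

```bash
python3 -c "
from m import *
c=cam('top')
print(at(c,(401,142),206),at(c,(386,183),0),at(c,(335,150),91), at(c,(336,184),0))
s=cam('side')
print(at(s,(300,231),0), at(s,(300,172),206), at(s,(276,247),0))"
```

```text
[ 741.73832441 -127.45381471  206.        ] [ 726.07961296 -129.399361      0.        ] [767.81450828 -10.67046448  91.        ] [722.05404391 -16.82833007   0.        ]
[ 738.33356234 -116.09208781    0.        ] [679.80299264 -33.03689301 206.        ] [743.55216018   1.61626247   0.        ]
```

Emit:
servo_tool(
  plan=[
    [0, [5, 1, -35], 1],
    [0, [5, 1, -70], 1],
    [0.2, [5, 1, -100], 1],
    [0.4, [5, 1, -114], 1],
    [0.5, [5, 1, -116], 1],
    [1, [5, 1, -116], 1],
    [1, [5, 1, -116], 1],
    [1, [5, 1, -116], 1],
    [1, [5, 1, -116], 1],
    [1, [5, 1, -116], 1],
  ],
)

```text
t: 26.25
ee_pos: [590.1, -109.6, 25.8]
orientation: [-1.152, 2.921, -0.002]
ft_force: [-0.4, 0.0, -0.3]
width: 38.4
grasp_force: 0.0
```

Emit:
servo_tool(
  plan=[
    [1, [0, 0, 0], 0],
    [1, [0, 0, 0], 0],
    [1, [0, 0, 20], 0],
    [1, [-2, 5, 60], 0],
    [1, [-6, 30, 95], 0],
    [1, [-12, 65, 105], 0],
    [1, [-20, 100, 105], -5],
    [1, [-30, 135, 105], -10],
    [1, [-40, 170, 105], -15],
    [1, [-55, 200, 105], -15],
  ],
)

```text
t: 27.08
ee_pos: [534.3, 92.4, 129.9]
orientation: [-0.754, 3.048, 0.0]
ft_force: [-0.1, 0.7, -1.1]
width: 28.8
grasp_force: 29.8
```

```bash
python3 -c "
from m import *
wdrv('w7.png')
o=ctrl.get_obs();print(o['width'],o['grasp_force'])
im=cv2.imread('pics/w7.png');cv2.imwrite('pics/w7s.png',cv2.resize(im,(320,240)))"
```

```text
tcp [534.3  92.4 129.9] closing 117.8 t 27.0833
[  237   132   403   348 54755] [554.3 186.2] [260.1 288.4] 130.0
[    0   359   248   121 11129] [725.1  31.7] [107.5 178.9] 117.4
[ 554  449   86   31 2536] [591.2 366.9] [28.5 64.5] 118.9
28.65944980852198 29.828502237796783
```

View pics/w7s.png

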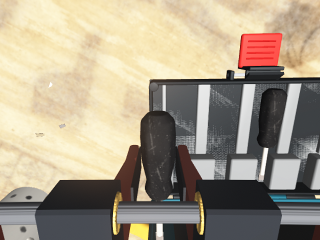

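The driver is held straight, with its handle at (158,155) in this half-size view. Next I go to bay 1.

Emit:
servo_tool(
  plan=[
    [1, [-10, 16, -20], 0],
    [1, [-17, 28, -40], 0],
    [1, [-17, 28, -60], 0],
    [1, [-17, 28, -60], 0],
    [1, [-17, 28, -75], 0],
    [1, [-17, 28, -88], 0],
    [1, [-17, 28, -97], 0],
    [1, [-17, 28, -101], 0],
    [1, [-17, 28, -101], 0],
    [1, [-17, 28, -101], 0],
  ],
)

```text
t: 27.97
ee_pos: [517.8, 118.3, 29.0]
orientation: [-0.761, 3.047, -0.0]
ft_force: [0.2, -0.0, 0.2]
width: 28.8
grasp_force: 29.9
```

Emit:
servo_tool(
  plan=[
    [0.57, [0, 0, 0], 0],
    [0.57, [0, 0, 0], 0],
    [0.57, [0, 0, 0], 0],
    [0.57, [0, 0, 25], 0],
    [0.57, [0, 0, 60], 0],
    [0.3, [0, -10, 95], -7],
    [0, [5, -45, 112], -14],
    [0, [20, -80, 112], -21],
    [0, [35, -115, 112], -28],
    [0, [50, -150, 112], -35],
  ],
)

```text
t: 28.8
ee_pos: [567.9, -32.9, 141.6]
orientation: [0.199, 3.134, -0.0]
ft_force: [0.6, 0.4, 0.6]
width: 67.7
grasp_force: 0.0
```

```bash
python3 -c "
from m import *
c,im=snap('top','t4.png')
for d in drivers(c,im,100,(400,190,520,330),75): print(d)
cv2.imwrite('pics/t4c.png',cv2.resize(im[190:350,130:530],(600,240)))"
```

```text
(array([477, 190,  43,  11, 138], dtype=int32), (array([ 698.83825684, -381.93164062]), [23.218952178955078, 97.74586486816406], np.float32(91.12133)))
(array([452, 219,  31,  18, 289], dtype=int32), (array([ 623.26568604, -306.80752563]), [23.016799926757812, 72.50135803222656], np.float32(112.00285)))
```

View pics/t4c.png

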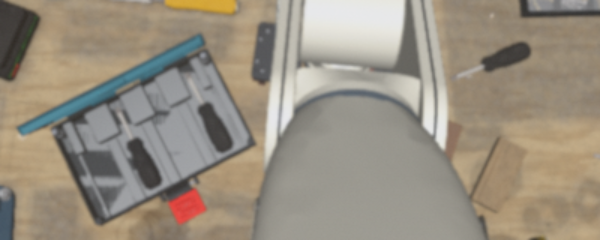

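Drivers lie in bays 3 and 1, and driver C is at (505,58) in the crop. Next I go to it, turning so that the camera ends at the front when placing.

Emit:
servo_tool(
  plan=[
    [0, [5, -25, 0], -7],
    [0, [10, -50, 0], -14],
    [0, [15, -75, 0], -21],
    [0, [20, -100, 0], -28],
    [0, [25, -125, 0], -35],
    [0, [30, -150, 0], -42],
    [0, [35, -175, 0], -49],
    [0, [40, -200, 0], -56],
    [0, [45, -225, 0], -63],
    [0, [50, -250, 0], -70],
  ],
)

```text
t: 29.68
ee_pos: [617.2, -282.5, 140.4]
orientation: [-1.961, -2.454, 0.0]
ft_force: [1.3, 0.4, -0.5]
width: 88.0
grasp_force: 0.0
```

Emit:
servo_tool(
  plan=[
    [0, [5, -21, 0], -7],
    [0, [5, -21, 0], -14],
    [0, [5, -21, 0], -21],
    [0, [5, -21, 0], -28],
    [0, [5, -21, 0], -35],
    [0, [5, -21, 0], -42],
    [0, [5, -21, 0], -49],
    [0, [5, -21, 0], -56],
    [0, [5, -21, 0], -63],
    [0, [5, -21, 0], -70],
  ],
)

```text
t: 30.52
ee_pos: [622.1, -302.1, 140.4]
orientation: [-3.014, -0.886, 0.0]
ft_force: [0.8, -0.4, -0.2]
width: 87.6
grasp_force: 0.0
```

Emit:
servo_tool(
  plan=[
    [0, [0, 0, 0], -7],
    [0, [0, 0, 0], -14],
    [0, [0, 0, 0], -21],
    [0, [0, 0, 0], -28],
    [0, [0, 0, 0], -35],
    [0, [0, 0, 0], -42],
    [0, [0, 0, 0], -49],
    [0, [0, 0, 0], -56],
    [0, [0, 0, 0], -63],
    [0, [0, 0, 0], -70],
  ],
)

```text
t: 31.35
ee_pos: [622.1, -302.2, 140.4]
orientation: [-2.977, 1.003, 0.001]
ft_force: [-0.2, -1.1, 0.6]
width: 88.1
grasp_force: 0.0
```

Emit:
servo_tool(
  plan=[
    [0, [0, 0, 0], -7],
    [0, [0, 0, 0], -14],
    [0, [0, 0, 0], -21],
    [0, [0, 0, 0], -28],
    [0, [0, 0, 0], -31],
    [0, [0, 0, 0], -31],
    [0, [0, 0, 0], -31],
  ],
)

```text
t: 31.93
ee_pos: [622.2, -302.2, 140.4]
orientation: [-2.607, 1.752, 0.0]
ft_force: [0.1, -0.2, 0.1]
width: 87.8
grasp_force: 0.0
```

```bash
python3 -c "
from m import *
wdrv('w8.png')
print(ctrl.get_obs()['qpos'])"
```

```text
tcp [ 622.2 -302.2  140.4] closing -157.8 t 31.9333
[ 608    0   32   77 1511] [ 501.  -479.8] [17.4 41.8] 125.7
[  18  168  121  103 3384] [ 777.9 -256.3] [ 30.7 112. ] 50.6
[ 295  175   43  113 4071] [ 622.7 -305.2] [27.8 78.6] 113.0
[    0   278   640   202 45534] [ 571.9 -191.8] [174.3 512.5] 20.9
[-4.69432722e-01  6.26766321e-01  1.52918727e+00 -1.27056339e-06
  9.85881041e-01  2.28484536e+00]
```

```bash
python3 -c "
from m import *
c=cam('top')
for p in [(386,183),(418,168),(452,174),(446,166)]: print(p,at(c,p,0)[:2].round(0))
s=cam('side')
for p in [(300,231),(310,213),(320,210)]: print(p,at(s,p,0)[:2].round(0))
for z in (95,150): print(z,[proj(c,(x,y,z)).round(0) for x,y in ((718,-304),(690,-236))])
"; python3 - <<'E'
import cv2
a=cv2.imread('pics/t4.png')[120:250,360:500]; b=cv2.imread('pics/w8.png')
import numpy as np
cv2.imwrite('pics/f.png',np.hstack([cv2.resize(a,(388,360)),cv2.resize(b,(412,360))]))
E
```

```text
(386, 183) [ 726. -129.]
(418, 168) [ 763. -203.]
(452, 174) [ 750. -282.]
(446, 166) [ 769. -269.]
(300, 231) [ 738. -116.]
(310, 213) [ 779. -247.]
(320, 210) [ 763. -282.]
95 [array([476., 175.]), array([444., 187.])]
150 [array([485., 166.]), array([452., 179.])]
```

View pics/f.png

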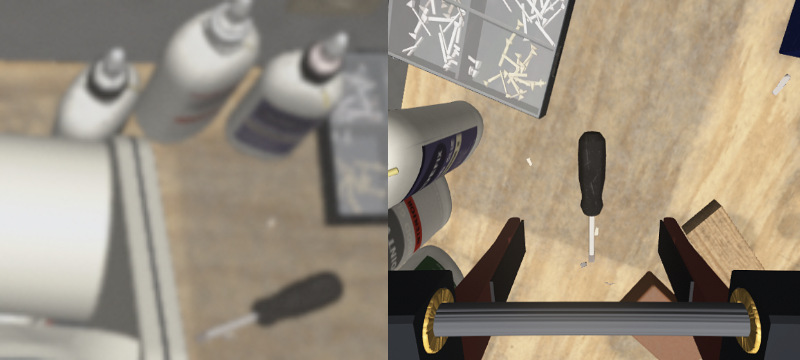

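In the left half the third bottle stands about 25 mm beyond the gripper body's reach. In the right half driver C is centred between the fingers at (592,172). I descend.

Emit:
servo_tool(
  plan=[
    [0, [0, -3, -30], 1],
    [0, [0, -3, -60], 1],
    [0.2, [0, -3, -90], 1],
    [0.4, [0, -3, -110], 1],
    [0.5, [0, -3, -116], 1],
    [1, [0, -3, -116], 1],
    [1, [0, -3, -116], 1],
    [1, [0, -3, -116], 1],
    [1, [0, -3, -116], 1],
    [1, [0, -3, -116], 1],
  ],
)

```text
t: 32.82
ee_pos: [623.2, -305.9, 26.1]
orientation: [-2.62, 1.732, -0.004]
ft_force: [-0.5, -0.2, -0.2]
width: 38.1
grasp_force: 0.0
```

Emit:
servo_tool(
  plan=[
    [1, [0, 0, 0], 0],
    [1, [0, 0, 0], 0],
    [1, [0, 0, 20], 0],
    [1, [0, 0, 60], 0],
    [1, [-3, 15, 100], 7],
    [1, [-10, 45, 120], 14],
    [1, [-20, 80, 120], 21],
    [1, [-30, 115, 120], 28],
    [1, [-40, 150, 120], 35],
    [1, [-50, 185, 120], 42],
  ],
)

```text
t: 33.65
ee_pos: [571.5, -119.1, 144.9]
orientation: [-3.069, 0.67, -0.001]
ft_force: [0.1, 0.3, -1.0]
width: 28.7
grasp_force: 29.9
```

Emit:
servo_tool(
  plan=[
    [1, [-10, 20, 0], 7],
    [1, [-20, 40, 0], 14],
    [1, [-30, 60, 0], 21],
    [1, [-40, 80, 0], 28],
    [1, [-50, 80, 0], 35],
    [1, [-52, 82, 0], 42],
    [1, [-52, 82, 0], 49],
    [1, [-52, 82, 0], 56],
    [1, [-52, 82, 0], 63],
    [1, [-52, 82, 0], 70],
  ],
)

```text
t: 34.48
ee_pos: [520.2, -38.4, 144.7]
orientation: [2.898, 1.213, 0.0]
ft_force: [-0.3, -0.4, -1.0]
width: 28.9
grasp_force: 29.9
```

Emit:
servo_tool(
  plan=[
    [1, [0, 0, 0], 7],
    [1, [0, 0, 0], 14],
    [1, [0, 0, 0], 21],
    [1, [0, 0, 0], 28],
    [1, [0, 0, 0], 35],
    [1, [0, 0, 0], 42],
    [1, [0, 0, 0], 49],
    [1, [0, 0, 0], 56],
    [1, [0, 0, 0], 63],
    [1, [0, 0, 0], 70],
  ],
)

```text
t: 35.32
ee_pos: [520.2, -38.5, 144.6]
orientation: [1.679, 2.655, -0.0]
ft_force: [0.3, 1.2, -0.6]
width: 29.1
grasp_force: 29.9
```

Emit:
servo_tool(
  plan=[
    [1, [0, 0, 0], 7],
    [1, [0, 0, 0], 14],
    [1, [0, 0, 0], 21],
    [1, [0, 0, 0], 28],
    [1, [0, 0, 0], 35],
    [1, [0, 0, 0], 42],
    [1, [0, 0, 0], 49],
    [1, [0, 0, 0], 56],
    [1, [0, 0, 0], 63],
    [1, [0, 0, 0], 70],
  ],
)

```text
t: 36.15
ee_pos: [520.2, -38.5, 144.6]
orientation: [-0.148, 3.138, -0.0]
ft_force: [0.2, -1.3, -1.0]
width: 28.9
grasp_force: 29.9
```

Emit:
servo_tool(
  plan=[
    [1, [-4, 30, 0], 7],
    [1, [-8, 60, 0], 14],
    [1, [-12, 90, 0], 21],
    [1, [-16, 120, 0], 23],
    [1, [-20, 150, 0], 23],
    [1, [-25, 180, 0], 23],
    [1, [-29, 206, -20], 23],
    [1, [-29, 206, -50], 23],
    [1, [-29, 206, -70], 23],
    [1, [-29, 206, -70], 23],
  ],
)

```text
t: 36.98
ee_pos: [488.6, 167.4, 71.4]
orientation: [0.762, -3.042, 0.001]
ft_force: [-0.8, 0.1, -0.7]
width: 28.6
grasp_force: 29.9
```

```bash
python3 - <<'E'
from m import *
o=ctrl.get_obs(); c,im=snap('wrist','w9.png')
print(o['ee_pos'],o['orientation'],o['width'],o['grasp_force'])
# held handle: dark region between the fingers, above them
m=(im.max(2)<70).astype(np.uint8)
for v in range(200,291,15):
    r=np.where(m[v,200:440])[0]+200; print(v,r.min() if len(r) else None,r.max() if len(r) else None,len(r))
for y in (-49.5,-7): # ridges beside bay 2 (y -48 and -8), at floor+7
    print([proj(c,np.array([500.4,203.7,11])+np.array([x*.884-y*.468,x*.468+y*.884,0])).round(0) for x in (-70,-50)])
E
```

```text
[488.59373551 167.42658272  71.39776175] [ 7.62165185e-01 -3.04155198e+00  5.85399249e-04] 28.556751207711844 29.924063086509705
200 None None 0
215 200 439 58
230 200 439 106
245 200 439 131
260 200 439 131
275 200 439 125
290 200 439 151
[array([271., 195.]), array([272., 233.])]
[array([356., 195.]), array([355., 233.])]
```

Emit:
servo_tool(
  plan=[
    [1, [0, 0, -15], 0],
    [1, [0, 0, -30], 0],
    [1, [0, 0, -40], 0],
    [1, [0, 0, -44], 0],
    [1, [0, 0, -46], 0],
    [1, [0, 0, -46], 0],
    [1, [0, 0, -46], 0],
  ],
)

```text
t: 37.62
ee_pos: [492.0, 167.6, 29.5]
orientation: [-0.761, 3.047, 0.0]
ft_force: [0.3, -1.5, 1.1]
width: 29.1
grasp_force: 29.9
```

Emit:
servo_tool(
  plan=[
    [0.57, [0, 0, 0], 0],
    [0.57, [0, 0, 0], 0],
    [0.57, [0, 0, 0], 0],
    [0.57, [0, 0, 20], 0],
    [0.57, [0, 0, 55], 0],
    [0.57, [0, 0, 90], 0],
    [0.8, [0, -40, 110], 0],
    [1, [10, -80, 130], 0],
    [1, [20, -120, 150], 0],
    [1, [40, -155, 170], 0],
  ],
)

```text
t: 38.45
ee_pos: [524.2, 22.5, 193.1]
orientation: [0.762, -3.047, -0.0]
ft_force: [-0.1, -0.0, -1.2]
width: 14.0
grasp_force: 0.0
```

```bash
python3 - <<'E'
from m import *
o=ctrl.get_obs(); print(o['ee_pos'],o['t'])
c,im=snap('top','t5.png')
CR=lambda p: (lambda d:(d[0]*.884+d[1]*.468,-d[0]*.468+d[1]*.884))(np.array(p)-[500.4,203.7])
h=im.max(2)
mask=np.zeros(h.shape,np.uint8)
poly=np.array([proj(c,[500.4+x*.884-y*.468,203.7+x*.468+y*.884,20]) for x,y in ((-68,-118),(16,-118),(16,118),(-68,118))]).astype(np.int32)
cv2.fillConvexPoly(mask,poly,1)
m=((h<75)&(mask>0)).astype(np.uint8); n,l,s,ce=cv2.connectedComponentsWithStats(m)
for i in range(1,n):
    if s[i,4]>60:
        r=rect_at(c,(l==i).astype(np.uint8),17.5); print(s[i],np.round(CR(r[0]),1),np.round(r[1],1),r[2])
E
```

```text
[524.18688666  22.49708663 193.14168761] 38.45
[239 270  16  32 255] [-23.9 -27.7] [22.  68.4] 24.07961
[216 283  21  32 341] [-26.3  29.7] [25.  70.3] 32.12212
```

Emit:
servo_tool(
  plan=[
    [1, [0, 0, 30], 0],
    [1, [2, 20, 38], 0],
    [1, [8, 55, 38], 0],
    [1, [14, 90, 38], 0],
    [1, [21, 125, 38], 0],
    [1, [29, 160, 38], 0],
    [1, [37, 195, 38], 0],
    [1, [45, 225, 38], 0],
    [1, [49, 234, 38], 0],
    [1, [49, 234, 38], 0],
  ],
)

```text
t: 39.33
ee_pos: [574.8, 260.3, 229.7]
orientation: [-0.766, 3.046, 0.0]
ft_force: [0.0, 0.5, 0.3]
width: 0.3
grasp_force: 0.0
```

```bash
python3 - <<'E'
from m import *
o=ctrl.get_obs(); print(o['ee_pos'],o['t'],o['qpos'],o['ft_force'])
c,im=snap('top','t6.png'); h=im.max(2)
CR=lambda p: (lambda d:(d[0]*.884+d[1]*.468,-d[0]*.468+d[1]*.884))(np.array(p)-[500.4,203.7])
mask=np.zeros(h.shape,np.uint8)
poly=np.array([proj(c,[500.4+x*.884-y*.468,203.7+x*.468+y*.884,20]) for x,y in ((-68,-118),(16,-118),(16,118),(-68,118))]).astype(np.int32)
cv2.fillConvexPoly(mask,poly,1)
for f in ('t4','t6'):
    h=cv2.imread('pics/'+f+'.png').max(2)
    m=((h<75)&(mask>0)).astype(np.uint8); n,l,s,ce=cv2.connectedComponentsWithStats(m)
    for i in range(1,n):
        if s[i,4]>60:
            r=rect_at(c,(l==i).astype(np.uint8),17.5); print(f,np.round(CR(r[0]),1),np.round(r[1],1),r[2])
E
```

```text
[574.7587557  260.29745473 229.70229706] 39.3333 [ 4.06349430e-01  4.39224266e-01  1.62187360e+00  8.82707405e-05
  1.08012469e+00 -1.65703053e+00] [0.03767332 0.51078965 0.28429044]
t4 [-27.2 -83. ] [22.7 70. ] 27.547985
t4 [-26.7  29.6] [25. 71.] 32.122112
t6 [-27.2 -84.1] [23.3 70.3] 24.39989
t6 [-24.8 -27.3] [22.6 71.7] 27.98862
t6 [-26.3  30.2] [26.  71.7] 32.12213
```

All three drivers are seated at about (-26, -84/-28/+30) in case axes. Next I go down behind the lid and ease it forward.

Emit:
servo_tool(
  plan=[
    [1, [-3, -2, -20], 0],
    [1, [-3, -2, -45], 0],
    [1, [-3, -2, -62], 0],
    [1, [-3, -2, -65], 0],
    [1, [-3, -2, -65], 0],
  ],
)

```text
t: 39.8
ee_pos: [570.5, 254.1, 164.0]
orientation: [0.758, -3.045, 0.001]
ft_force: [1.0, 0.3, -0.4]
width: 0.6
grasp_force: 0.0
```

Emit:
servo_tool(
  plan=[
    [1, [-7, -4, 0], 0],
    [1, [-12, -7, 0], 0],
    [1, [-18, -9, -1], 0],
    [1, [-23, -12, -2], 0],
    [1, [-28, -15, -4], 0],
    [1, [-34, -18, -6], 0],
    [1, [-39, -21, -8], 0],
    [1, [-44, -23, -10], 0],
    [1, [-50, -26, -13], 0],
    [1, [-55, -29, -16], 0],
  ],
)

```text
t: 40.63
ee_pos: [515.8, 226.8, 148.7]
orientation: [0.762, -3.048, 0.0]
ft_force: [-0.0, 0.5, -0.9]
width: 0.5
grasp_force: 0.0
```

```bash
python3 - <<'E'
from m import *
o=ctrl.get_obs(); print(o['ee_pos'],o['t'],o['ft_force'])
for n in ('top','side'):
    c,im=snap(n,n+'7.png'); h=cv2.cvtColor(im,cv2.COLOR_BGR2HSV); m=((h[...,0]>85)&(h[...,0]<110)&(h[...,1]>110)).astype(np.uint8)
    m[:, :140]=0; m[:,420:]=0; m[:150]=0; m[350:]=0
    nn,l,s,ce=cv2.connectedComponentsWithStats(m); print(n,[list(x) for x in s[1:] if x[4]>150])
    for th in (.3,.5,.72,.9,1.1,1.2,1.35):
        w=lambda x,y,z: np.array([500.4+x*.884-y*.468,203.7+x*.468+y*.884,z])
        x=79.5-157*np.cos(th); z=30+157*np.sin(th); print(th,proj(c,w(x,-125,z)).round(0),proj(c,w(x,125,z)).round(0))
E
```

```text
[515.77669905 226.80992131 148.70324616] 40.6333 [-0.02751842  0.51795873 -0.8962132 ]
top [[np.int32(223), np.int32(248), np.int32(58), np.int32(37), np.int32(377)]]
0.3 [299. 281.] [186. 339.]
0.5 [296. 274.] [180. 333.]
0.72 [290. 263.] [171. 324.]
0.9 [285. 252.] [163. 314.]
1.1 [278. 238.] [155. 301.]
1.2 [274. 231.] [150. 293.]
1.35 [268. 219.] [144. 282.]
side [[np.int32(275), np.int32(218), np.int32(58), np.int32(107), np.int32(2652)]]
0.3 [351. 247.] [357. 306.]
0.5 [345. 236.] [350. 292.]
0.72 [336. 225.] [339. 279.]
0.9 [327. 217.] [328. 270.]
1.1 [315. 210.] [313. 262.]
1.2 [309. 207.] [305. 259.]
1.35 [298. 205.] [292. 256.]
```

The lid has sunk back on to its pins at about 0.72 rad. Next I move above its front edge and press it down along its arc.

Emit:
servo_tool(
  plan=[
    [1, [0, 0, 15], 0],
    [1, [-4, -5, 32], 0],
    [1, [-14, -16, 32], 0],
    [1, [-26, -29, 32], 0],
    [1, [-26, -29, 20], 0],
    [1, [-26, -29, 8], 0],
    [1, [-26, -29, 8], 0],
  ],
)

```text
t: 41.32
ee_pos: [489.6, 197.5, 155.6]
orientation: [0.76, -3.046, 0.0]
ft_force: [-0.8, 0.7, 0.1]
width: 0.3
grasp_force: 0.0
```

```bash
python3 -c "
from h import *
o=ctrl.get_obs();print(o['ee_pos'],o['ft_force'])
d=np.array(o['ee_pos'][:2])-[500.4,203.7];print(d[0]*.884+d[1]*.468,-d[0]*.468+d[1]*.884)"
```

```text
[489.55222858 197.5275184  155.61805853] [-0.78800381  0.65319561  0.13985622]
-12.478151321662855 -0.3797167073338681
```

Emit:
servo_tool(
  plan=[
    [1, [-6, -3, -12], 0],
    [1, [-14, -7, -24], 0],
    [1, [-19, -10, -33], 0],
    [1, [-25, -13, -42], 0],
    [1, [-30, -16, -52], 0],
    [1, [-34, -18, -62], 0],
    [1, [-38, -20, -72], 0],
    [1, [-41, -22, -81], 0],
    [1, [-41, -22, -83], 0],
  ],
)

```text
t: 42.07
ee_pos: [449.2, 175.9, 73.4]
orientation: [0.761, -3.047, 0.0]
ft_force: [0.8, -0.1, 1.9]
width: -0.1
grasp_force: 1.0
```

Emit:
servo_tool(
  plan=[
    [1, [-1, 0, -5], 0],
    [1, [-2, -1, -9], 0],
    [1, [-2, -1, -12], 0],
    [1, [-3, -1, -14], 0],
    [1, [-3, -1, -16], 0],
    [1, [-3, -1, -17], 0],
    [1, [-3, -1, -17], 0],
  ],
)

```text
t: 42.65
ee_pos: [447.1, 175.2, 58.0]
orientation: [-0.761, 3.047, -0.0]
ft_force: [-1.6, -3.0, 15.5]
width: 0.3
grasp_force: 7.7
```

Emit:
servo_tool(
  plan=[
    [1, [0, 0, -1], 0],
    [1, [0, 0, -2], 0],
    [1, [0, 0, -2], 0],
    [1, [0, 0, 0], 0],
    [1, [0, 0, 10], 0],
    [1, [0, 0, 40], 0],
    [1, [0, -30, 80], 0],
    [1, [0, -65, 100], 0],
    [1, [0, -100, 120], 0],
    [1, [0, -140, 120], 0],
  ],
)

```text
t: 43.48
ee_pos: [448.1, 37.3, 180.5]
orientation: [-0.763, 3.042, -0.001]
ft_force: [1.6, 0.3, 0.8]
width: 0.8
grasp_force: 0.0
```

Emit:
servo_tool(
  plan=[
    [1, [0, -40, 0], 0],
    [1, [0, -80, 0], 0],
    [1, [0, -120, 0], 0],
    [1, [0, -120, 0], 0],
  ],
)

```text
t: 43.82
ee_pos: [446.5, -87.6, 177.4]
orientation: [-0.753, 3.05, -0.002]
ft_force: [0.7, 0.0, -0.8]
width: 0.3
grasp_force: 0.0
```

```bash
python3 - <<'E'
from m import *
o=ctrl.get_obs(); print(o['ee_pos'],o['t'],o['ft_force'])
w=lambda x,y,z: np.array([500.4+x*.884-y*.468,203.7+x*.468+y*.884,z])
for n in ('top','side'):
    c,im=snap(n,n+'8.png'); h=cv2.cvtColor(im,cv2.COLOR_BGR2HSV); m=((h[...,0]>85)&(h[...,0]<110)&(h[...,1]>110)).astype(np.uint8)
    m[:, :140]=0; m[:,420:]=0; m[:150]=0; m[350:]=0
    if n=='top': print(rect_at(c,m,44))
    nn,l,s,ce=cv2.connectedComponentsWithStats(m); print(n,[list(map(int,x)) for x in s[1:] if x[4]>150])
    h0=cv2.cvtColor(cv2.imread(f'pics/{n}0.png'),cv2.COLOR_BGR2HSV); m0=((h0[...,0]>85)&(h0[...,0]<110)&(h0[...,1]>110)).astype(np.uint8)
    m0[:, :140]=0; m0[:,420:]=0; m0[:150]=0; m0[350:]=0
    nn,l,s,ce=cv2.connectedComponentsWithStats(m0); print(n,'start',[list(map(int,x)) for x in s[1:] if x[4]>150])
    # bystander area unchanged?
    a=cv2.imread(f'pics/{n}0.png').astype(int); r=(slice(120,190),slice(300,410)) if n=='top' else (slice(170,250),slice(255,330))
    print('mug/bottle diff',np.abs(a[r]-im[r]).mean().round(2))
E
```

```text
[446.46499743 -87.55503376 177.44007899] 43.8167 [ 0.65122869  0.03945976 -0.83885496]
(array([500.46151733, 204.0859375 ]), [156.4288330078125, 243.47445678710938], np.float32(118.31067))
top [[163, 223, 136, 116, 8544]]
top start [[163, 223, 135, 116, 5020]]
mug/bottle diff 1.45
side [[279, 262, 80, 67, 4701]]
side start [[279, 262, 80, 66, 2801]]
mug/bottle diff 3.0
```

```bash
python3 -c "
from workcell import ctrl
print(ctrl.close_job())"
```

```text
the job is handed in; nothing more can be done
None
```

The job is handed in at about 44 s: I found three black screwdrivers, and each lies in its own bay (1, 2 and 3) with its handle to the front; the lid is shut and held when I let go, both blocks are on the bench, and the mug and glue bottle stand as before (no verdict was returned).

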